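Keeper plate and sliding lid of a spoon caddy

ROBOT

A 6-joint arm with a two-finger parallel gripper is mounted at the origin on the work surface. World frame = base frame: x ahead of the robot, y to its left, z up, the work surface at z = 0. Lengths are in m, angles in degrees, forces in N, time in s.
With the tool pointing down it reaches from about 0.35 to 0.875 m from the base axis. Payload 15.5 kg.
Tool frame: the origin (TCP) lies midway between the tips of the shut fingers; the grasp point (between the pads) lies behind it (tcp_to_grasp is the z of the grasp point in the tool frame, in m); z points along the fingers, y is the line along which they close (so a half turn about z gives the same grasp; the last joint's range is limited). The gripper opens to 85 mm and grips with 20 to 120 N. Pads are 22 mm wide; open, the fingers measure 114 mm over their backs; the gripper's body (76 mm by 85 mm) begins 54 mm behind the grasp point. The pads swing forward as they close: fully open they stand 13 mm farther back than shut.
Start: joints at [67.237, 28.281, 77.091, -0, 74.628, -5.472], TCP at [0.186, 0.597, 0.231] pointing down, gripper open.
Joint ranges: [-166.48, 166.48], [-47.26, 123.95], [12.59, 153.08], [-70.14, 250.14], [6.76, 159.57], [-176.63, 176.63]. Speed limits (degrees/s): [108.29, 108.29, 147.25, 172.46, 172.46, 172.46].

INTERFACE

Orientations are given as a 3x3 rotation matrix whose columns are the frame's x, y, z axes.
In Python, from bench import * gives the robot as it stands. Calls block until the motion is done:
- move_to(position, orientation): joint-space move of the TCP to a pose.
- move_l(position, max_speed=0.15, attitude=None, guard=None): straight line of the TCP; attitude=None keeps the orientation; max_speed is the mean speed in m/s. With guard (N) it stops when the force on the tool has changed by that much, and returns True; else False.
- move_j(angles): joint-space move.
- set_gripper(opening): finger opening in m; the grip force is fixed at half the most; returns when the fingers have stopped.
- pause(seconds).
- inverse_kinematics(position, orientation): joint angles nearest the present ones, or None.
- get_state(): the state.
- camera(name): name is "scene" or "side" or "wrist"; returns a dict with "frame" (420x560x3 uint8, blue, green, red), "depth" (420x560 float32, m along the optical axis (not along the pixel's ray), 0 where there is no reading), "fov_y" (degrees; the focal length in pixels is half the picture's height over the tangent of half this angle, whatever the lens; pixels are square), "cx", "cy" (the principal point, pixels), "k1" (the pictures are not rectified: a ray, as slopes to the right and down, at radius r is drawn at 1 + k1 r^2 times it, then the intrinsics apply), "xyz" and "attitude" of the camera in the world; the wrist camera has in their place "T_tool_cam" (4x4, takes a point from camera to tool coordinates, whose origin is the TCP and whose axes are the flange's). Camera axes: x right, y up, looking along -z (the intrinsics and any distortion apply to the point x, -y, -z); pixel columns grow to the right and rows downward; lengths in m; the calibration is good to about 2 mm. A picture is of the moment at which its call begins: read the wrist's pose just before it.
A pose or a line that the arm cannot do raises IKError and nothing moves.
- sign_off(): hands the job in; it is judged then, once.
The state is a dict: "time": time; "joints": joint angles; "qd": joint speeds; "tau": joint torques, N m; "ee_pos": TCP position; "eef_rot": TCP orientation; "ft_force": force on the tool from outside, world axes, zero at the start; "wrist_torque": the same for the moment, N m; "gripper_width": finger opening in m; "finger_force": force on a finger pad.
Only numpy, scipy, OpenCV 4.12 (cv2) and the standard library are available. Lean on these libraries where they do the work, as an engineer would, in place of code of your own. Each camera call takes 0.05 s, during which the arm holds its last target. There are 200 camera calls.

TASK

Put the spoons away: slide the caddy's lid all the way open, take the keeper plate from its sloping stand and lower it over the two pins in the bay until it rests flush on the ledges - set it down, do not drop it onto the pins - then slide the lid fully shut over it. Leave the spoons in the caddy, and the other things on the counter where they stand and upright.

Things in the scene. Friction and masses are not known exactly. Their poses are not given: they have to be found in the camera images.
- caddy: fixed blue plastic caddy, 134 (x) x 290 (y), walls 58 high, guide strips on them to 68. Origin: centre of underside. Half at -y: open bay, inside 120 (x) x 136 (y), centred at y = -70, with white ledges at x = +-28 to +-60, tops at z 20, an orange pin on each, spoons in the trough between. Half at +y: closed deck 57 high where the lid parks
- caddy_seat (a point): point on the caddy midway between the two pins, at ledge height (caddy x 0, y -70, z 20); axes as the caddy's. The seated plate's origin comes here, its x axis along the caddy's x axis (either way round)
- pin_a (a point): tip of one orange pin (caddy x -44, y -70, z 37): 10 dia, 17 high above the ledge, the upper 7 tapering to 3 dia
- pin_b (a point): tip of the other pin, the same (caddy x +44, y -70, z 37)
- lid (a joint): slide of the white flat lid on top of the caddy, in m: 0 = shut, fully over the bay; 0.14 = fully open, parked over the deck. It moves along the caddy's +y as it opens, with slight friction, and stays where it is left
- lid_grip (a point): middle of the orange grip bar on the lid, 77 above the counter. Bar 50 long (caddy x) x 14 thick (caddy y) x 26 high, from z 64 to 90, in the middle of the lid; lid 119 (x) x 142 (y) x 6, its top at z 64
- plate: loose metal keeper plate, 112 (x) x 104 (y) x 6, about 0.25 kg. Origin: centre of its underside; z normal to its top. Two 14 dia through holes at x = +-44, y = 0. Black grip bar mid-top: 50 long (x) x 14 thick (y) x 26 high (top 32 above the underside). Starts lying on the sloping stand, x axis down the slope. Same either way round
- stand: fixed steel stand, 125 x 126, with a face sloping 0.56 rad (32 deg), high (78) at its -x edge, low at +x (it faces away from the robot), with a low lip at the bottom edge. Origin: centre of its underside; the middle of the sloping face is 45 above it
- spoon_a: stainless teaspoon, 115 long, lying in the caddy's trough; nothing to be done with it
- spoon_b: the second teaspoon, the same
- oil_bottle: tall amber oil bottle, 56 dia x 190 high, standing near the middle of the counter; a bystander. Origin: on its underside
- tumbler: steel tumbler, 60 dia x 95 high, standing close beside the caddy; a bystander. Origin: on its underside
- masala_jar: red jar with white cap, 52 dia x 100 high, standing close beside the stand; a bystander. Origin: on its underside
- ghee_pot: steel ghee pot, about 90 dia x 85 high, at the back of the counter; a bystander. Origin: on its underside
- katori: small brass-coloured bowl, 90 dia x 40 high, at the back; a bystander. Origin: on its underside
- salt_jar: white ceramic jar with wooden cap, 72 dia x 120 high, at the back; a bystander. Origin: on its underside
- spatula: grey silicone spatula, 280 long, lying flat at the left; a bystander. Origin: on its underside
There are look-alikes about, which are no part of the job. There is more than one size of the plate; the job needs the smallest.

How it is judged (in metres and radians):
On the way, in this order (a step that is already met when the one before it is completed fails the run):
1. the lid has been slid open, at least 125 mm of its 140 mm, before the plate is in (value of joint lid above 0.125 m), for 0.2 s.
2. the plate rests flush on the ledges over both pins, released, with the lid open (horizontal distance between plate and caddy_seat below 0.0045 m and z of plate in the frame of caddy_seat between -0.003 and 0.003 m and angle between the z axis of plate and the z axis of caddy_seat, either way round below 0.035 rad and angle between the x axis of plate and the x axis of caddy_seat, either way round below 0.12 rad and contact force between plate and the fingers below 0.05 N and value of joint lid above 0.1 m), for 0.2 s.
At the end, for the whole second after the job is handed in: Plate over both pins and flush on the ledges (within 4.5 mm of the seat sideways, 3 mm in height, 2 deg of flat), released and at rest; lid shut to within 6 mm; both spoons still in the trough under the plate (horizontal distance between plate and caddy_seat below 0.0045 m and z of plate in the frame of caddy_seat between -0.003 and 0.003 m and angle between the z axis of plate and the z axis of caddy_seat, either way round below 0.035 rad and angle between the x axis of plate and the x axis of caddy_seat, either way round below 0.12 rad and horizontal distance between each of spoon_a, spoon_b and caddy_seat below 0.075 m and z of each of spoon_a, spoon_b in the frame of caddy_seat below 0.002 m and contact force between plate and the fingers below 0.05 N and value of joint lid below 0.006 m and linear speed of plate below 0.02 m/s); the robot touches nothing.
It fails at once if the plate is let go above the pins (underside more than 20 mm above the ledges, over the bay) (horizontal distance between plate and caddy_seat below 0.05 m and z of plate in the frame of caddy_seat above 0.02 m and contact force between plate and the fingers below 0.05 N).
It fails at once if a bystander is shifted by more than 30 mm (distance of any of oil_bottle, tumbler, masala_jar, ghee_pot, katori, salt_jar, spatula from where it was at the start of the episode above 0.03 m).
It fails at once if a bystander is tipped by more than 30 deg (angle between any of oil_bottle, tumbler, masala_jar, ghee_pot, katori, salt_jar, spatula's own z axis and vertical above 0.52 rad).
It also fails if it takes over 64 s, if anything falls off the work surface, if the arm or the gripper's body presses on something with over 40 N, if the wrist force passes 120 N, or if a joint passes its speed limit or range.

## Working session

There is one attempt and no reset: what is moved stays moved. The work goes in short steps, each a Python script; the robot and the scene stay as the last script left them, time stands still between calls to the robot, and variables do not carry over. Pictures are saved under pics/ and viewed, at most 10 in all, crops included, and the job is handed in when it is done.

```bash
ls; mkdir -p pics; cat > h.py <<'E'
from bench import *
import numpy as np, cv2
def cam(name):
    s=get_state(); c=camera(name)
    if name=="wrist":
        T=np.eye(4);T[:3,:3]=s["eef_rot"];T[:3,3]=s["ee_pos"];T=T@np.array(c["T_tool_cam"])
        c["R"],c["t"]=T[:3,:3],T[:3,3]
    else: c["R"],c["t"]=np.array(c["attitude"]),np.array(c["xyz"])
    return c
def K(c):
    f=c["frame"].shape[0]/2/np.tan(np.radians(c["fov_y"])/2)
    return np.array([[f,0,c["cx"]],[0,f,c["cy"]],[0,0,1.]])
def ray(c,uv):
    p=cv2.undistortPointsIter(np.array(uv,float).reshape(-1,1,2),K(c),np.array([c["k1"],0,0,0.]),None,None,(3,50,1e-10)).reshape(-1,2)
    return np.c_[p[:,0],-p[:,1],-np.ones(len(p))]@c["R"].T
def onz(c,uv,z):
    d=ray(c,uv); return c["t"]+d*((z-c["t"][2])/d[:,2])[:,None]
def cloud(c):
    h,w=c["depth"].shape; u,v=np.meshgrid(np.arange(w),np.arange(h))
    d=ray(c,np.c_[u.ravel(),v.ravel()])
    return (c["t"]+d*c["depth"].reshape(-1,1)).reshape(h,w,3)
def proj(c,P):
    q=(np.atleast_2d(P)-c["t"])@c["R"]; q=q*[1,-1,-1]
    return cv2.projectPoints(q.reshape(-1,1,3),np.zeros(3),np.zeros(3),K(c),np.array([c["k1"],0,0,0.]))[0].reshape(-1,2)
E
python3 - <<'E'
from h import *
import pickle
for n in("scene","side"):
    c=cam(n); pickle.dump(c,open(n+".pkl","wb"))
    cv2.imwrite(f"pics/{n}.png",cv2.resize(c["frame"],(800,600),interpolation=cv2.INTER_CUBIC))
    print(n,c["t"],c["R"].round(2).tolist(),c["k1"],c["fov_y"])
s=get_state();print(s["time"],s["ee_pos"],{k:v for k,v in s.items() if k not in("tau","qd")})
E
```

```text
pics
scene [ 1.00644745 -0.58693636  0.68964733] [[0.79, -0.38, 0.48], [0.61, 0.46, -0.64], [0.02, 0.8, 0.59]] 0.007068087089653027 52.33059638179359
side [0.42041787 0.79778813 0.82125764] [[-0.99, 0.12, -0.1], [-0.15, -0.7, 0.7], [0.01, 0.71, 0.71]] -0.03503792730661694 57.806313428390254
0.1 [0.18564753 0.59645572 0.23073508] {'time': 0.1, 'joints': array([ 6.72362234e+01,  2.83137016e+01,  7.71234112e+01,  2.04468429e-04,
        7.46280297e+01, -5.47307391e+00]), 'ee_pos': array([0.18564753, 0.59645572, 0.23073508]), 'eef_rot': array([[-9.54808735e-01,  2.97220597e-01, -4.43096488e-04],
       [ 2.97220906e-01,  9.54808167e-01, -1.04706020e-03],
       [ 1.11864289e-04, -1.13143976e-03, -9.99999354e-01]]), 'ft_force': array([-0.12572118, -0.09592349,  0.21728248]), 'wrist_torque': array([ 0.00234855, -0.01369815, -0.04476599]), 'finger_force': 0.0, 'gripper_width': 0.08547575526685375}
```

View pics/scene.png

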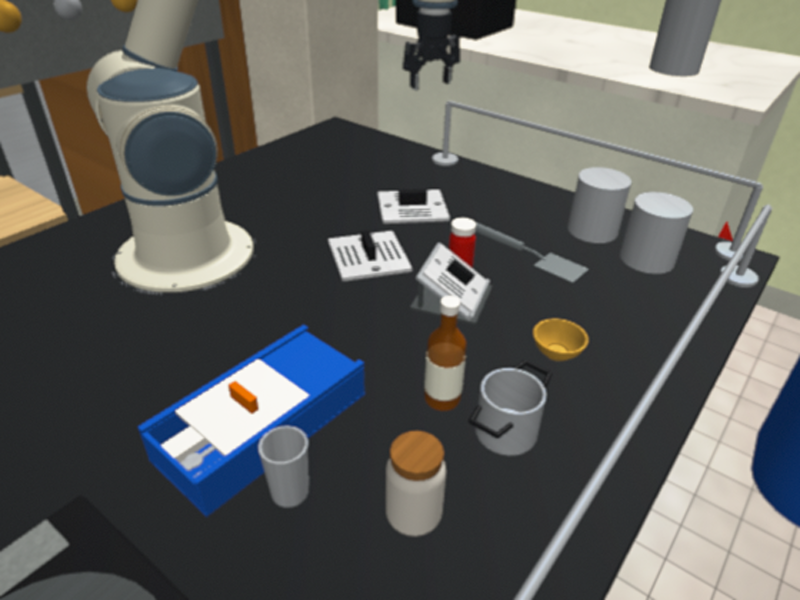

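View pics/side.png

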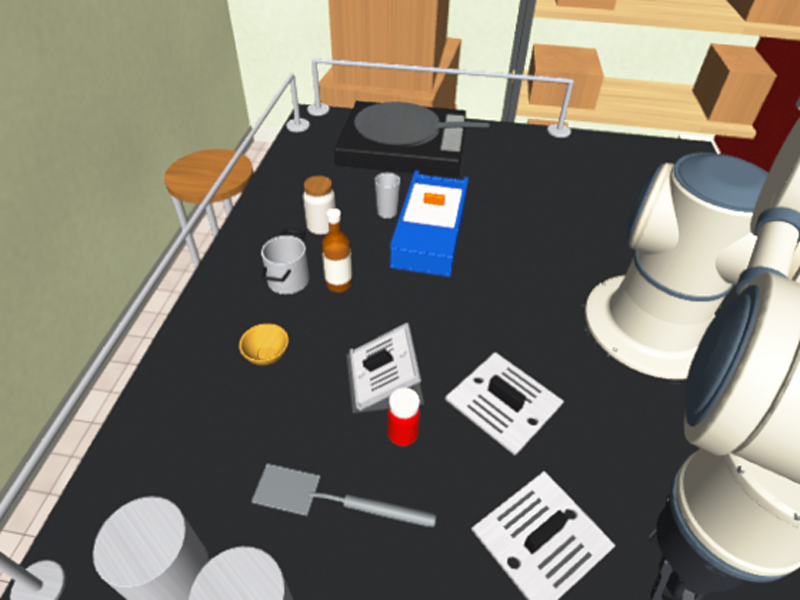

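The lid is about a third open, with its orange bar at (242,397) in the scene view. The tumbler stands beside the bay at (285,465). The job's plate is on the stand at (455,280), with the red jar close to it, and two larger look-alikes lie flat on the counter. Next I get coarse positions from depth.

```bash
python3 - <<'E'
from h import *
import pickle
for n in("scene","side"):
    c=pickle.load(open(n+".pkl","rb")); P=cloud(c); hsv=cv2.cvtColor(c["frame"],cv2.COLOR_BGR2HSV)
    ok=(c["depth"]>0)&(P[...,0]>.2)&(P[...,0]<1.0)&(abs(P[...,1])<.6)&(P[...,2]>-.01)
    print(n)
    H,S,V=[hsv[...,i] for i in range(3)]
    blue=ok&(H>100)&(H<125)&(S>150)&(P[...,2]>.05)&(P[...,2]<.08)&(P[...,1]<0.1)
    r=cv2.minAreaRect(P[blue][:,:2].astype(np.float32)*1000);print("caddy",r,blue.sum(),np.percentile(P[blue][:,2],[2,50,98]))
    o=ok&(H>4)&(H<14)&(S>200)&(V>120)&(P[...,2]>.06)&(P[...,2]<.1)&(P[...,1]<0.1)
    q=P[o];print("bar",q.mean(0),o.sum(),q.min(0),q.max(0)); t=q[q[:,2]>.086]; 
    if len(t)>4: print(" top",cv2.minAreaRect(t[:,:2].astype(np.float32)*1000))
    # region listing of things standing
    for nm,(x,y) in {"scene":{"tumbler":(285,435),"bottle":(447,345),"jar":(463,228),"platebar":(460,270),"pl1":(435,290),"salt":(417,445),"pot":(512,380)},
      "side":{"tumbler":(388,180),"bottle":(335,250),"jar":(403,400),"platebar":(377,361),"pl1":(400,345),"salt":(318,185),"pot":(285,248)}}[n].items():
        print(nm,P[int(y*.7),int(x*.7)].round(3))
    # plate: bright pixels with slope plane
    cc=P[int(.7*(275 if n=="scene" else 361)),int(.7*(460 if n=="scene" else 377))]
    m=ok&(np.linalg.norm(P[...,:2]-cc[:2],axis=2)<.075)&(S<40)&(V>110)&(P[...,2]>.015)&(P[...,2]<.1)
    q=P[m];A=np.c_[q[:,:2],np.ones(len(q))]
    for _ in range(5):
        co=np.linalg.lstsq(A,q[:,2],rcond=None)[0];e=abs(A@co-q[:,2]);k=e<max(.003,np.median(e)*2);A,q=A[k],q[k]
    nn=np.r_[-co[:2],1];nn/=np.linalg.norm(nn);print("plate n",nn,len(q),"slope",np.degrees(np.arccos(nn[2])),"dir",np.degrees(np.arctan2(nn[1],nn[0])))
    print("mid",(q.min(0)+q.max(0))/2,q.min(0),q.max(0))
E
```

```text
scene
caddy ((478.671630859375, -217.5272674560547), (292.4432067871094, 140.0440673828125), 86.5454330444336) 3537 [0.05143281 0.05759599 0.06899668]
bar [ 0.48353931 -0.24491224  0.07889056] 19 [ 0.45824746 -0.24982633  0.06867274] [ 0.50339328 -0.23734906  0.09241262]
 top ((479.0168151855469, -239.92739868164062), (42.58974075317383, 8.811975479125977), 12.362601280212402)
tumbler [ 0.575 -0.255  0.081]
bottle [ 0.665 -0.025  0.128]
jar [0.478 0.309 0.101]
platebar [0.532 0.221 0.07 ]
pl1 [0.519 0.159 0.053]
salt [ 0.735 -0.189  0.119]
pot [0.747 0.032 0.066]
plate n [0.5096045  0.14620645 0.84789558] 729 slope 32.01648598537169 dir 16.008280606397786
mid [0.52671622 0.22815323 0.04797382] [0.4636326  0.16270675 0.0151112 ] [0.58979984 0.29359972 0.08083645]
side
caddy ((478.7695617675781, -217.0557098388672), (294.99444580078125, 134.29034423828125), 86.6449203491211) 1191 [0.05128168 0.05777761 0.07029637]
bar [ 0.46850656 -0.236801    0.07884074] 5 [ 0.45596869 -0.24245855  0.06493846] [ 0.49947019 -0.2315925   0.08779197]
tumbler [ 0.597 -0.298  0.08 ]
bottle [0.65  0.019 0.117]
jar [0.47  0.327 0.1  ]
platebar [0.529 0.235 0.069]
pl1 [0.493 0.196 0.072]
salt [ 0.74  -0.194  0.117]
pot [ 0.779 -0.042  0.054]
plate n [0.50769946 0.16116561 0.84632553] 1093 slope 32.185765268526474 dir 17.611673871282427
mid [0.52317715 0.23247882 0.04820964] [0.45935904 0.16689593 0.01543696] [0.58699526 0.2980617  0.08098231]
```

```bash
cat >> h.py <<'E'
def frame(yaw,tilt=0):  # tool axes for a thing with yaw (deg), x axis dipping by tilt (deg)
    a,b=np.radians([yaw,tilt]); Rz=np.array([[np.cos(a),-np.sin(a),0],[np.sin(a),np.cos(a),0],[0,0,1]])
    Ry=np.array([[np.cos(b),0,np.sin(b)],[0,1,0],[-np.sin(b),0,np.cos(b)]])
    return Rz@Ry          # thing's axes
def tool(O): return O@np.diag([1.,-1,-1])
E
python3 - <<'E'
from h import *
import pickle, bench
print([ (k,v) for k,v in vars(bench).items() if isinstance(v,(int,float))], bench.__dict__.get("tcp_to_grasp"))
O=frame(16.8,32.1); c0=np.array([.525,.230,.051])
move_to(c0+O[:,2]*.22,tool(O)); print(get_state()["joints"].round(1),get_state()["time"])
c=cam("wrist");pickle.dump(c,open("w1.pkl","wb"));cv2.imwrite("pics/w1.png",cv2.resize(c["frame"],(800,600),interpolation=cv2.INTER_CUBIC))
C=frame(-3.4)
move_to([.481,-.243,.28],tool(C)); print(get_state()["joints"].round(1),get_state()["time"])
c=cam("wrist");pickle.dump(c,open("w2.pkl","wb"));cv2.imwrite("pics/w2.png",cv2.resize(c["frame"],(800,600),interpolation=cv2.INTER_CUBIC))
print(np.array(c["T_tool_cam"]).round(3))
E
```

```text
[('tcp_to_grasp', -0.0187)] -0.0187
[ 17.5  52.7  34.3   0.4 125.2  90.7] 2.1417
[-33.1  18.7  85.2   0.   76.1  60.3] 4.1333
[[ 0.     0.964  0.265  0.066]
 [ 1.    -0.    -0.     0.   ]
 [ 0.     0.265 -0.964 -0.142]
 [ 0.     0.     0.     1.   ]]
```

View pics/w1.png

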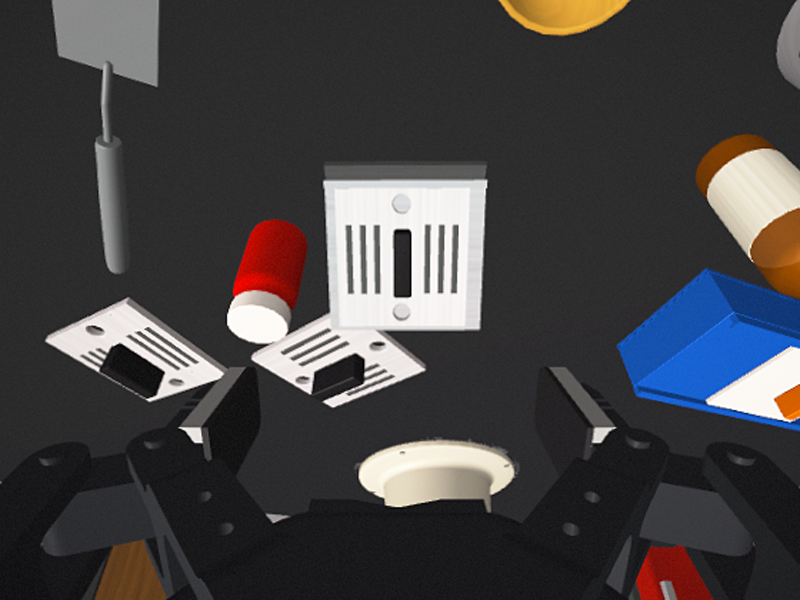

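View pics/w2.png

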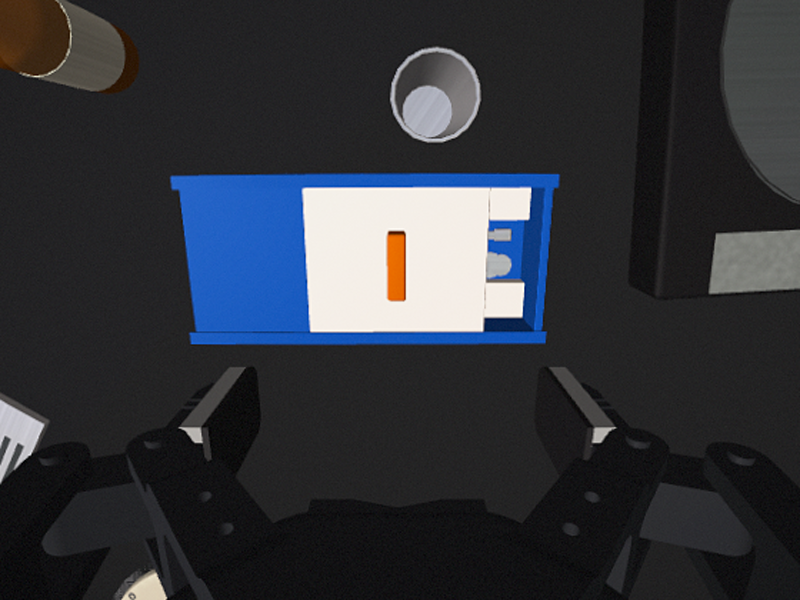

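In w1 the plate's holes are at (401,204) and (401,312), with the bar between them and the jar to the left. In w2 the lid bar is at (396,266), and the white ledges and spoons show on the right.

```bash
python3 - <<'E'
from h import *
import pickle
c=pickle.load(open("w1.pkl","rb"));P=cloud(c)
def sub(P,x0,y0,x1,y1): return P[int(y0*.7):int(y1*.7),int(x0*.7):int(x1*.7)].reshape(-1,3)
q=np.r_[sub(P,345,200,385,222),sub(P,420,200,465,222),sub(P,345,302,385,320),sub(P,420,302,465,320)]
m=q.mean(0);n=np.linalg.svd(q-m)[2][2];n*=np.sign(n[2]);print("n",n,"tilt",np.degrees(np.arccos(n[2])),"dir",np.degrees(np.arctan2(n[1],n[0])),"res",abs((q-m)@n).mean())
def onp(c,uv,off=0): d=ray(c,np.array(uv,float)*.7);return c["t"]+d*(((m+off*n-c["t"])@n)/(d@n))[:,None]
h=onp(c,[(401,204),(401,312)],-0.001);print("holes",h,"dist",np.linalg.norm(h[0]-h[1]),"mid",h.mean(0))
k=onp(c,[(329,182),(487,182),(330,329),(481,329)]);print("corners mid",k.mean(0),np.linalg.norm(k[0]-k[1]),np.linalg.norm(k[0]-k[2]))
b=onp(c,[(393,229),(412,229),(393,298),(412,298)],.026);print("bartop",b.mean(0),"-> base", b.mean(0)-.026*n, np.linalg.norm(b[0]-b[1]),np.linalg.norm(b[0]-b[2]))
d=h[0]-h[1];print("x dir",np.degrees(np.arctan2(d[1],d[0])))
c=pickle.load(open("w2.pkl","rb"));P=cloud(c)
o=cv2.inRange(cv2.cvtColor(c["frame"],cv2.COLOR_BGR2HSV),(4,180,120),(16,255,255))>0
q=P[o];q=q[(q[:,2]>.085)&(q[:,2]<.095)];print("bar top",cv2.minAreaRect(q[:,:2].astype(np.float32)*1000),np.median(q[:,2]))
l=sub(P,320,200,370,320);print("lid z",np.median(l[:,2]),"deck z",np.median(sub(P,215,210,280,310)[:,2]),"ledges",np.median(sub(P,500,195,522,212)[:,2]),np.median(sub(P,495,290,515,310)[:,2]))
H=cv2.cvtColor(c["frame"],cv2.COLOR_BGR2HSV)
bl=cv2.inRange(H,(100,150,50),(125,255,255))>0
q=P[bl];q=q[(q[:,2]>.062)&(q[:,2]<.075)];print("strips",cv2.minAreaRect(q[:,:2].astype(np.float32)*1000),len(q))
e=onz(c,np.array([(190,344),(546,343),(171,177),(559,175)])*.7,.068);print(e)
for a,b in((0,1),(2,3)): print(np.degrees(np.arctan2(*(e[b]-e[a])[[1,0]])))
print("centre",e.mean(0))
t=onz(c,np.array([(435,48),(435,141),(390,94),(480,94)])*.7,.095);print("tumbler",t.mean(0))
E
```

```text
n [0.46035812 0.13616992 0.87722754] tilt 28.690289290511103 dir 16.47775772896303 res 0.0035938800759800645
holes [[0.55667572 0.23710027 0.02797754]
 [0.48215899 0.21412181 0.07064989]] dist 0.08889140493820973 mid [0.51941735 0.22561104 0.04931371]
corners mid [0.52200687 0.22159763 0.04971771] 0.11984827089974044 0.12058352330568245
bartop [0.53510982 0.22945926 0.07125994] -> base [0.52314051 0.22591885 0.04845202] 0.013768190551185649 0.05288544246987765
x dir 17.138006788244727
bar top ((477.978271484375, -241.87379455566406), (12.527303695678711, 48.26225280761719), 86.91193389892578) 0.08904064489430052
lid z 0.0631104074268212 deck z 0.05619323001624904 ledges 0.01925423860280434 0.019100177236890697
strips ((478.3341064453125, -218.104736328125), (290.4813537597656, 134.25059509277344), 86.76521301269531) 4513
[[ 0.41937694 -0.06949296  0.068     ]
 [ 0.40360376 -0.36009297  0.068     ]
 [ 0.55203682 -0.07811989  0.068     ]
 [ 0.53625889 -0.36650959  0.068     ]]
-93.10685168501263
-93.13155537062569
centre [ 0.4778191  -0.21855385  0.068     ]
tumbler [ 0.59304703 -0.27445848  0.095     ]
```

```bash
python3 - <<'E'
from h import *
import pickle
C=frame(-3.15); cy=C[:,1]; b=np.array([.4775,-.2419,0])
set_gripper(.05)
move_to(b+[0,0,.13],tool(C)); move_l(b+[0,0,.067],.1)
set_gripper(0); s=get_state(); print(s["gripper_width"],s["finger_force"],s["ft_force"],s["ee_pos"])
g=move_l(s["ee_pos"]+cy*.092,.12,guard=25); s=get_state(); print(g,s["ft_force"],s["ee_pos"],s["time"])
set_gripper(.05); s=get_state(); move_l(s["ee_pos"]+[0,0,.13],.25)
move_to([.4744,-.2879,.26],tool(C)); print(get_state()["time"])
c=cam("wrist");pickle.dump(c,open("w3.pkl","wb"));cv2.imwrite("pics/w3.png",cv2.resize(c["frame"][100:260,100:420],(800,400),interpolation=cv2.INTER_CUBIC))
E
```

```text
0.012702306463824461 59.73114252090454 [-1.64019142  0.13966617  8.09179196] [ 0.47776065 -0.24207237  0.06762603]
False [-1.41452804  2.89116423 -0.09744274] [ 0.48277347 -0.15061306  0.06766844] 7.3917
9.15
```

View pics/w3.png

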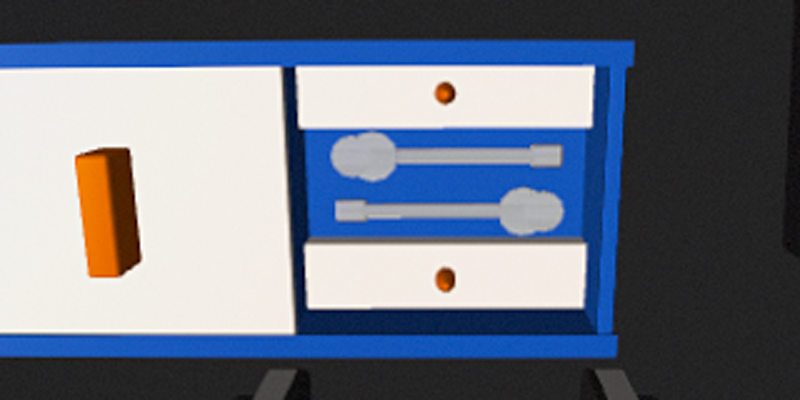

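The lid is open and parked. Both spoons are in the trough, and the pins are at crop (445,92) and (445,279). Now I locate the seat from the pins and grasp the plate.

```bash
python3 - <<'E'
from h import *
import pickle
c=pickle.load(open("w3.pkl","rb"))
o=cv2.inRange(cv2.cvtColor(c["frame"],cv2.COLOR_BGR2HSV),(3,150,50),(18,255,255)); o[:,:220]=0
n,l,st,ce=cv2.connectedComponentsWithStats(o); k=[i for i in range(1,n) if st[i,4]>15 and 100<ce[i,1]<225]; print(st[k],ce[k])
for z in(.027,.030): 
    p=onz(c,ce[k],z);d=p[np.argmax(p[:,0])]-p[np.argmin(p[:,0])];print(p,np.linalg.norm(d),"mid",p.mean(0),"yaw",np.degrees(np.arctan2(d[1],d[0])))
O=frame(16.8,32.1); g=np.array([.5219,.2255,.0493]); n_=O[:,2]
tcp=g+n_*.005   # finger tips 5 mm above the plate top
for p in(tcp+n_*.12,tcp): print(inverse_kinematics(p,tool(O)))
move_to([.50,-.05,.30],tool(frame(5)))
move_to(tcp+n_*.10,tool(O)); print(get_state()["time"])
c=cam("wrist");pickle.dump(c,open("w4.pkl","wb"));cv2.imwrite("pics/w4.png",cv2.resize(c["frame"][120:330,140:420],(800,600),interpolation=cv2.INTER_CUBIC))
E
```

```text
[[274 133   8   8  47]
 [275 208   7   8  48]] [[277.57446809 136.72340426]
 [277.79166667 211.5       ]]
[[ 0.51870736 -0.29026969  0.027     ]
 [ 0.43124695 -0.28563645  0.027     ]] 0.08758304439980302 mid [ 0.47497716 -0.28795307  0.027     ] yaw -3.032428339003725
[[ 0.51887857 -0.29028573  0.03      ]
 [ 0.43212065 -0.2856897   0.03      ]] 0.08687957601597526 mid [ 0.47549961 -0.28798772  0.03      ] yaw -3.0324283390037037
[ 17.18426539  50.39245587  52.03226447   0.21685715 109.67456949
  90.39853222]
[17.2171088  51.57283948 67.52346029  0.22195441 93.00299427 90.36497161]
11.4667
```

View pics/w4.png

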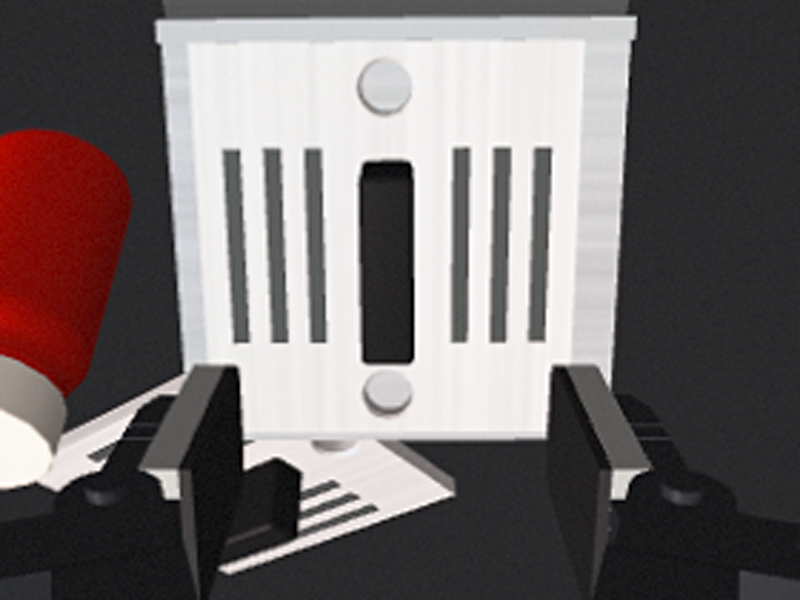

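w4: the holes are at crop (385,86) and (387,392), the bar is centred at x≈387 between the open fingers, and the jar stands clear on the left.

```bash
python3 - <<'E'
from h import *
import pickle
c=pickle.load(open("w4.pkl","rb"));P=cloud(c);s=800/280
def sub(x0,y0,x1,y1): return P[int(120+y0/s):int(120+y1/s),int(140+x0/s):int(140+x1/s)].reshape(-1,3)
q=np.r_[sub(200,60,340,135),sub(430,60,570,135),sub(250,360,350,425),sub(425,360,540,425),sub(332,150,352,340),sub(422,150,445,340)]
m=np.median(q,0)
for _ in range(4):
    n=np.linalg.svd(q-q.mean(0),full_matrices=False)[2][2];n*=np.sign(n[2]);e=abs((q-q.mean(0))@n);q=q[e<max(.002,2*np.median(e))]
print("tilt",np.degrees(np.arccos(n[2])),"dir",np.degrees(np.arctan2(n[1],n[0])),e.mean(),len(q)); m=q.mean(0)
def onp(uv,off=0):
    d=ray(c,np.array(uv,float)/s+[140,120]);return c["t"]+d*(((m+off*n-c["t"])@n)/(d@n))[:,None]
h=onp([(385,86),(387,392)]);d=h[0]-h[1];print("holes mid",h.mean(0),np.linalg.norm(d),"yaw",np.degrees(np.arctan2(d[1],d[0])))
b=onp([(360,362),(414,362),(361,178),(412,178)],.026);print("bar base",b.mean(0)-.026*n,np.linalg.norm(b[0]-b[1]),np.linalg.norm(b[0]-b[2]))
E
```

```text
tilt 32.04011346586041 dir 17.309216120512197 0.0005034585882962298 5063
holes mid [0.52029099 0.22560905 0.04890031] 0.08767584911190805 yaw 16.999134671895447
bar base [0.52055234 0.22513602 0.04883223] 0.013866773806785594 0.04799982007876709
```

```bash
python3 - <<'E'
from h import *
import pickle
O=frame(17.05,32.05); n_=O[:,2]; tcp=np.array([.5204,.2254,.0489])+n_*.004
move_l(tcp+n_*.05,.15,attitude=tool(O)); move_l(tcp,.06)
set_gripper(0); s=get_state(); print(s["gripper_width"],s["finger_force"],s["ft_force"],s["ee_pos"]-tcp)
move_l(s["ee_pos"]+n_*.02,.05); move_l(s["ee_pos"]+n_*.03+[0,0,.16],.2)
s=get_state(); print(s["gripper_width"],s["finger_force"],s["ft_force"],s["ee_pos"],s["time"])
move_to([.50,-.02,.33],tool(frame(5)))
move_to([.475,-.2879,.20],tool(frame(-3.1))); s=get_state();print(s["gripper_width"],s["joints"].round(1),s["ft_force"],s["time"])
for n in("wrist","scene"):
    c=cam(n);pickle.dump(c,open(n+"5.pkl","wb"))
    f=c["frame"] if n=="wrist" else c["frame"][180:360,80:320]
    cv2.imwrite(f"pics/{n}5.png",cv2.resize(f,(800,600),interpolation=cv2.INTER_CUBIC))
E
```

```text
0.012888093407870047 59.35857117176056 [0.44353645 1.80078267 5.10756072] [2.97693670e-04 8.44276042e-05 3.16946306e-04]
0.012411712561785197 58.44317972660065 [-0.29849952 -0.22314625 -2.13294505] [0.53742861 0.23063121 0.23698326] 14.9667
0.012703027943026945 [-37.3  24.6  89.3   0.   66.1  55.8] [-0.20842271 -0.32606282 -2.15921595] 17.1833
```

View pics/wrist5.png

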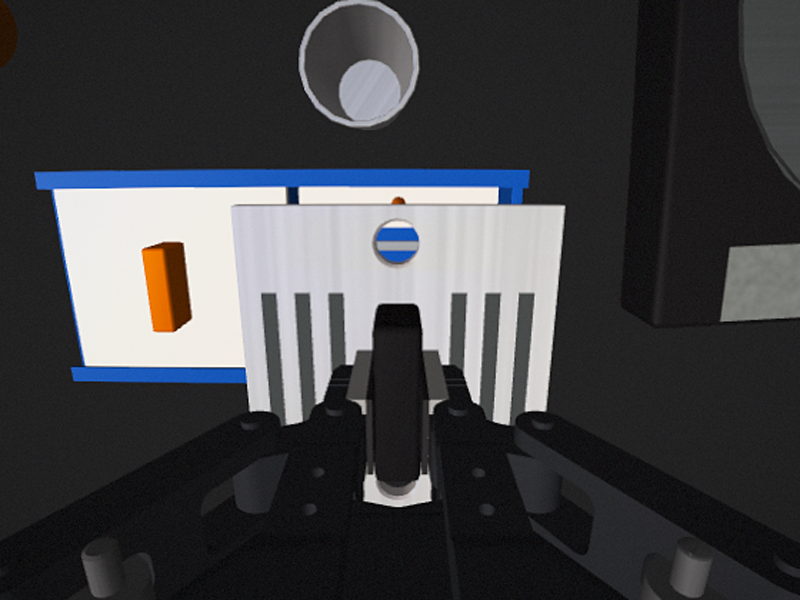

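View pics/scene5.png

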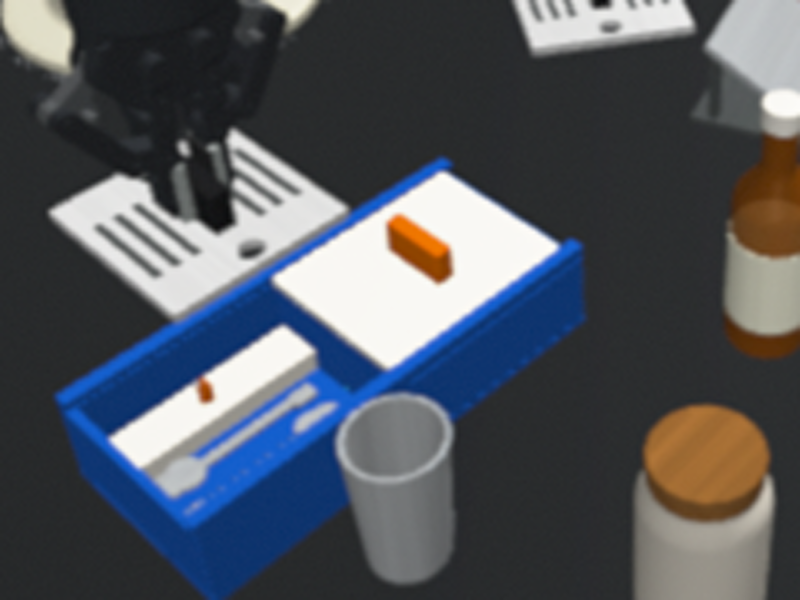

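The plate is held level. Its front hole is at (397,243) in the wrist view and the far pin tip shows at (398,201). I'll measure the plate in the hand.

```bash
python3 - <<'E'
from h import *
import pickle
c=pickle.load(open("wrist5.pkl","rb"));P=cloud(c)
def sub(x0,y0,x1,y1): return P[int(y0*.7):int(y1*.7),int(x0*.7):int(x1*.7)].reshape(-1,3)
q=np.r_[sub(245,220,365,285),sub(430,220,550,285),sub(285,300,293,400),sub(505,300,515,400),sub(540,300,548,400)]
for _ in range(5):
    n=np.linalg.svd(q-q.mean(0),full_matrices=False)[2][2];n*=np.sign(n[2]);e=abs((q-q.mean(0))@n);q=q[e<max(.0015,2.5*np.median(e))]
m=q.mean(0);T=frame(-3.1)
print("n in caddy axes deg",np.degrees(T.T@n),len(q),"top z at mid",m)
g=cv2.cvtColor(c["frame"],cv2.COLOR_BGR2HSV)
def onp(uv): d=ray(c,np.array(uv,float)*.7);return c["t"]+d*(((m-c["t"])@n)/(d@n))[:,None]
h=onp([(397,242.5),(374.5,243),(419,243)]);k=onp([(232,206),(565,206)]);ctr=np.array([.475,-.2879,0])
print("hole",(h-ctr)@T,"edge",(k-ctr)@T)
d=k[0]-k[1];print("yaw edge",np.degrees(np.arctan2(d[1],d[0]))-90)
print("tcp",get_state()["ee_pos"])
# predicted hole px for a plate centred on tcp
# pins from side via scene5? seat check from far pin tip
print("pin tip",(onz(c,[(398.5*.7,199*.7)],.037)-ctr)@T)
E
```

```text
n in caddy axes deg [-0.26747275  0.08060815 57.29509849] 7923 top z at mid [ 0.51446507 -0.29065061  0.19621099]
hole [[ 0.04406455  0.00058381  0.19623036]
 [ 0.04389386  0.00768221  0.19621957]
 [ 0.04392067 -0.00635631  0.19623945]] edge [[ 0.05550688  0.05192599  0.19621154]
 [ 0.0556982  -0.0516048   0.19635809]]
yaw edge -2.9941209790211616
tcp [ 0.47582455 -0.28685717  0.20065493]
pin tip [[ 0.04755542 -0.00038813  0.037     ]]
```

```bash
python3 - <<'E'
from h import *
import pickle
p=np.array([.475,-.2885,0]); A=tool(frame(-3.1))
def st(): s=get_state();print(s["time"],s["ee_pos"].round(4),s["ft_force"].round(2),s["wrist_torque"].round(2),s["gripper_width"])
move_l(p+[0,0,.054],.12,attitude=A); st()
c=cam("wrist");pickle.dump(c,open("wrist6.pkl","wb"))
g=move_l(p+[0,0,.036],.03,guard=8);print(g);st()
E
```

```text
18.65 [ 0.4753 -0.2888  0.0546] [-0.67  0.3  -2.27] [ 0.03 -0.02  0.01] 0.012820439380077103
False
19.45 [ 0.475  -0.2885  0.036 ] [-0.43  0.36 -1.28] [ 0.04 -0.02 -0.02] 0.01275465128989244
```

The plate went past the pin tips with almost no force. I'll lower it the rest of the way under guard.

```bash
python3 - <<'E'
from h import *
import pickle
p=np.array([.475,-.2885,0])
def st(): s=get_state();print(s["time"],s["ee_pos"].round(4),s["ft_force"].round(2),s["wrist_torque"].round(2),s["gripper_width"])
g=move_l(p+[0,0,.0285],.02,guard=6);print(g);st()
set_gripper(.045);st()
s=get_state();move_l(s["ee_pos"]+[0,0,.12],.15);move_l([.475,-.2885,.26],.25);st()
c=cam("wrist");pickle.dump(c,open("w7.pkl","wb"));cv2.imwrite("pics/w7.png",cv2.resize(c["frame"][100:260,100:420],(800,400),interpolation=cv2.INTER_CUBIC))
P=cloud(c)
q=P[100:260,220:380].reshape(-1,3);q=q[(q[:,2]>.018)&(q[:,2]<.034)];
for _ in range(6):
    m=q.mean(0);n=np.linalg.svd(q-m,full_matrices=False)[2][2];e=abs((q-m)@n);q=q[e<max(.0012,2.5*np.median(e))]
print("top",m,n*np.sign(n[2]),len(q))
E
```

```text
True
19.8333 [ 0.4751 -0.2886  0.0292] [-1.75  0.71 11.29] [ 0.18  0.12 -0.03] 0.01285631805871875
20.2417 [ 0.4747 -0.2883  0.0287] [-0.22  0.16  1.  ] [-0.06 -0.01  0.02] 0.04505959804902635
21.7833 [ 0.4748 -0.2884  0.2595] [ 0.3  -0.35 -0.  ] [-0.06  0.   -0.04] 0.04457529393096501
top [ 0.47624235 -0.28899384  0.02517064] [2.20401913e-04 3.19288074e-04 9.99999925e-01] 6706
```

View pics/w7.png

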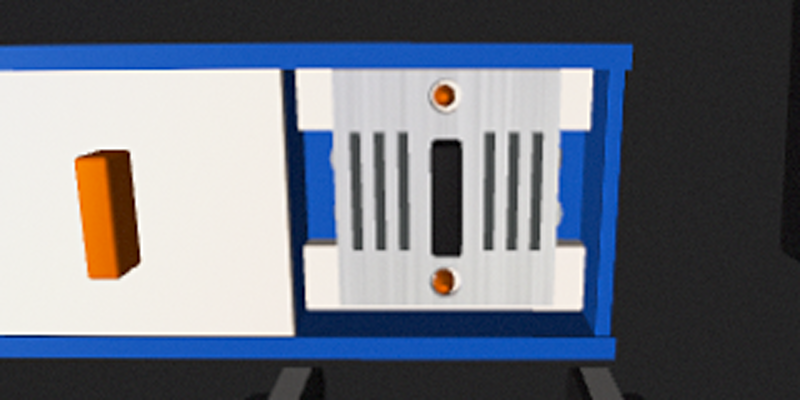

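The plate sits flush, its top at 25 mm and level, with both pins through the holes. Now the lid.

```bash
python3 - <<'E'
from h import *
import pickle
C=frame(-3.1); cy=C[:,1]; b=np.array([.4826,-.1506,0])
move_to(b+[0,0,.13],tool(C)); move_l(b+[0,0,.067],.1)
set_gripper(0); s=get_state(); print(s["gripper_width"],s["ee_pos"])
move_l(s["ee_pos"]-cy*.128,.12); s=get_state()
g=move_l(s["ee_pos"]-cy*.018,.03,guard=20); s=get_state(); print(g,s["ft_force"],s["ee_pos"],s["time"])
set_gripper(.05); s=get_state(); move_l(s["ee_pos"]+[0,0,.15],.2); s=get_state();print(s["time"])
c=cam("wrist")
cv2.imwrite("pics/w8.png",c["frame"])
P=cloud(c);o=cv2.inRange(cv2.cvtColor(c["frame"],cv2.COLOR_BGR2HSV),(4,180,120),(16,255,255))>0
q=P[o];q=q[(q[:,2]>.085)&(q[:,2]<.095)];r=cv2.minAreaRect(q[:,:2].astype(np.float32)*1000);print("bar",r)
print("lid j", (np.r_[r[0],0]/1000-[.475,-.2879,0])@C)
E
```

```text
0.012686091402324406 [ 0.4829133  -0.15073924  0.06765544]
True [3.85847691 9.29301417 9.08084932] [ 0.47530174 -0.28764975  0.06767014] 25.425
26.7667
bar ((475.19854736328125, -288.2129821777344), (12.197954177856445, 49.060791015625), 87.0091323852539)
lid j [ 0.00021518 -0.00030179  0.        ]
```

View pics/w8.png

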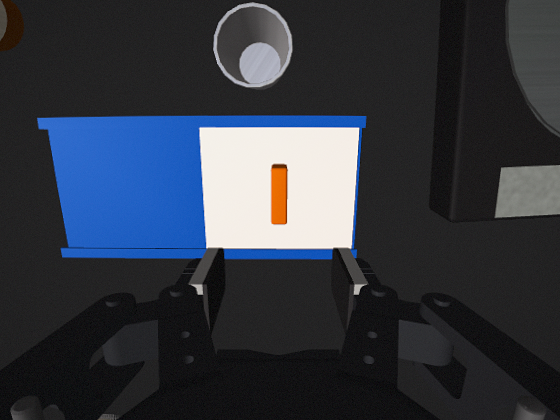

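The lid is shut over the bay, with its bar measured at 0 ± 1 mm along the slide. The tumbler is where it was and the robot is clear of everything.

```bash
python3 -c "
from bench import *
print(sign_off())"
```

```text
the job is handed in; nothing more can be done
None
```

The job is handed in: the keeper plate sits flush over both pins with the spoons beneath it, and the lid is shut to within about 1 mm by the wrist camera. It took about 27 s of the 64 s; sign-off returned no verdict, and I did not re-measure the bystanders.

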